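# Shut the marked air valve under the sliding cover

### The job

On the compressed-air valve box, push the sliding cover fully aside by its yellow block until it is at its stop, then push the red valve handle round until it is fully shut, across its pipe. Only push, with the fingertips or the outside of the fingers: do not pinch the handle or pick anything up. Leave the cover open, the blue handle as it is and the other things on the bench undisturbed.

Things in the scene. Friction and masses are not known exactly. Their poses are not given: they have to be found in the camera images.
- manifold: Fixed grey valve box on the bench, 560 mm long. Origin: at bench level below the middle of its open well. z is up, x points roughly away from the robot, y is the direction in which the cover slides open (roughly to the robot's left). Aluminium guide rails (tops 83 mm above the bench) run along both long sides.
- well_mouth (a point): Middle of the well's mouth, at rim height, 75 mm above the bench. The well is 140 mm (box x) by 250 mm (box y) inside, walls 10 mm thick, floor 6 mm above the bench. Two valves sit in it at box x = +40 mm and box y = -75 and +45 mm; which of them is red varies.
- park (a point): Top centre of the solid closed housing over which the cover parks, 75 mm above the bench; the housing runs from box y 125 to 420 mm. An end stop stands at box y 420 mm.
- cover (a joint): Sliding cover, m open: 0 hides the well (starts 0 to 0.03), 0.28 is its stop, well wholly clear. Captive in rails, slides only along box +y, takes about 2 N, stays where left. Aluminium plate 156 x 270 x 5 mm, top 82 mm above the bench, with a yellow raised block 100 (x) by 110 mm (y) in its middle, top 104 mm above the bench.
- cover_push (a point): Middle of the upright box -y face of the yellow block on the cover (moves with the cover), 93 mm above the bench, 11 mm above the cover plate. Push it along the box's +y.
- red_handle (a joint): Angle of the red handle, rad: 0 open (along its pipe, pointing from the pivot along box -x, toward the robot), 1.571 fully shut at its stop (across the pipe, pointing along box +y). Starts 0 to 0.3. Shuts clockwise seen from above, about a vertical pivot, against about 0.07 N m of friction; stays where left.
- red_pivot (a point): On the red handle's pivot axis, at the handle's mid-height, 53 mm above the bench. A steel hub of radius 11 mm stands on it, top 65 mm above the bench. Under the handle: brass valve body 34 x 30 mm, top 34 mm above the bench, and brass pipe along box x, top 30 mm above the bench.
- red_tip (a point): Outer end of the red handle, 60 mm from the pivot, at mid-height. The handle is a bar 16 mm wide, from 42 to 64 mm above the bench. It is pushed on its box -y side (its box -x side once shut); fingers pressing on both of its long sides at once are a pinch.
- blue_handle (a joint): Angle of the blue valve handle, same build, sense and range as the red one; starts between 0 and 0.3 and is to be left as it is.
- blue_pivot (a point): On the blue handle's pivot axis, 53 mm above the bench.
- blue_tip (a point): Outer end of the blue handle, 60 mm from its pivot, 53 mm above the bench.
- screwdriver: Loose screwdriver with orange handle lying on the robot's side of the valve box; origin at its underside. Bystander.
- coupling: Loose brass pipe coupling, 32 mm across, 45 mm tall, standing beyond the valve box; origin under its centre. Bystander.
- tape: Loose blue ring (tape core), 90 mm across, 20 mm tall, lying beyond the valve box; origin under its centre. Bystander.
- jar: Loose small jar, 56 mm across, 65 mm tall, to the left of the valve box; origin under its centre. Bystander.
- pliers: Loose pliers with yellow handles, 165 mm long, 12 mm thick, at the right of the bench; origin under the joint. Bystander.
- wrench: Loose steel wrench lying at the right of the bench; origin at its underside. Bystander.
- spray: Loose bottle, 56 mm across, 150 mm tall, at the left of the bench; origin under its centre. Bystander.

How it is judged:
By the outcome, as a careful person would: the job done as asked, in the order asked, and still so for the second after the job is handed in, with the robot touching nothing.
It also fails if it takes over 48 s, if anything falls off the work surface, if the arm or the gripper's body presses on something with over 40 N, if the wrist force passes 120 N, or if a joint passes its speed limit or range.

### The arm

A 7-joint arm with a two-finger parallel gripper is mounted at the origin on the work surface. World frame = base frame: x ahead of the robot, y to its left, z up, the work surface at z = 0. Lengths are in m, angles in rad, forces in N, time in s.
With the tool pointing down it reaches from about 0.425 to 0.875 m from the base axis. Payload 4.7 kg.
Tool frame: the origin (TCP) lies midway between the tips of the shut fingers; the grasp point (between the pads) lies 19 mm behind it; x points along the fingers, z is the direction in which the jaws open and shut, and the axes are right-handed (so a half turn about x gives the same grasp; the last joint's range is limited). The gripper opens to 87 mm and grips with 3 to 60 N. Pads are 19 mm wide; open, the fingers measure 117 mm over their backs; the gripper's body (75 mm by 190 mm) begins 51 mm behind the grasp point.
Start: joints at [1.306, 0.321, -0.07, 1.45, 0.023, 1.371, -0.057], TCP at [0.179, -0.625, 0.223] pointing down, gripper open.
Joint ranges: [-2.86, 2.86], [-0.3, 2.09], [-1.38, 1.24], [0.06, 2.45], [-1.56, 4.7], [0.09, 2.05], [-2.69, 2.69]. Speed limits (rad/s): [2.57, 2.57, 3.14, 3.14, 3.14, 3.14, 3.14].

### API

Orientations are given as a rotation vector (axis times angle).
In Python, from bench import ctrl, vision, close_job gives the robot as it stands. The module is installed in compiled form; this text tells all that it offers.
- The arm moves only by the tool servo_tool, never from a script. Its argument "commands" is a list that holds one entry, the list of rows, each a list of 7 numbers: the turn, a rotation vector about the tool's x, y, z in degrees, then the shift along the tool's x, y, z in mm, then the finger opening in mm, from 0 to 87. In form: [[[wx, wy, wz, x, y, z, grip], ...]]. A call has 1 to 5 rows; each row is the pose to reach, as a shift and turn from the pose commanded when the call began, along the tool's axes at that moment; what a row does not reach only later rows make up. A row lasts 1/8 s, in which the tool goes at most 62.5 mm and 10.7 degrees, less where a joint would pass 70% of its speed; a pose out of reach is approached as far as the arm can. A call with a gripper value outside its range is refused whole. The fingers move at their own pace and stop on an object; "newtons" is the grip in N (left out, the last holds). Time passes only in rows, so rows that repeat a pose let the fingers close. It gives the time, the measured TCP pose, the force and the opening at its end, in the units of the state.
- ctrl.get_state(): the state, without advancing time (a new reading comes with each control period).
- vision.get_image(name): name is "scene" or "side" or "wrist"; returns the picture (384x512x3 uint8, red, green, blue); there is no depth.
- vision.camera_info(name): a dict with "fov_y" (degrees; the focal length in pixels is half the picture's height over the tangent of half this angle, whatever the lens; pixels are square), "cx", "cy" (the principal point, pixels), "dist" ([k1, k2, p1, p2, k3] as OpenCV has them; the pictures are not rectified), "pose" (4x4, takes a point from camera to world coordinates). Camera axes: x right, y down, z forward; pixel columns grow to the right and rows downward; lengths in m; the calibration is good to about 2 mm. A picture is of the moment at which its call begins: read the wrist's pose just before it. camera_info takes no time and is no camera call; for the wrist camera it gives the pose at the moment of the call.
- close_job(): hands the job in, once; it reports no verdict.
The state is a dict: "time": time; "joint_positions": joint angles; "qd": joint speeds; "joint_torque": joint torques, N m; "position": TCP position; "tool_rot": TCP orientation; "ft_force": force on the tool from outside, world axes, zero at the start; "torque": the same for the moment, N m; "grip_width": opening from 0.0 (shut) to 1.0 (fully open).
Only numpy, scipy, OpenCV 4.12 (cv2) and the standard library are available. Lean on these libraries where they do the work, as an engineer would, in place of code of your own. Each camera call takes 0.05 s, during which the arm holds its last target. There are 200 camera calls.

## Working session

There is one attempt and no reset: what is moved stays moved. The work goes in short steps, Python scripts to look and compute and a tool call to move; the robot and the scene stay as the last step left them, time stands still between calls to the robot, and variables do not carry over. Pictures are saved under pics/ and viewed, about 8 in all and at most 12, crops included, and the job is handed in when it is done.

Besides the shell and the picture viewer there is one more tool, called after "Emit:" as a command line: name --argument value ..., lists and objects as JSON in quotes. servo_tool: Moves the arm, as the interface text tells. Its arguments: {"type":"object","properties":{"commands":{"type":"array"},"newtons":{"type":"number"}},"required":["commands"]}

```bash
mkdir -p pics
cat > h.py <<'E'
import numpy as np, cv2
from bench import ctrl, vision
from scipy.spatial.transform import Rotation as R
def snap(n,f):
    ci=vision.camera_info(n); im=np.array(vision.get_image(n)); np.savez(f'pics/{f}.npz',im=im,**{k:np.array(v) for k,v in ci.items()})
    cv2.imwrite(f'pics/{f}.png',im[...,::-1]); return im,ci
def load(f):
    d=np.load(f'pics/{f}.npz'); return d['im'],{k:d[k] for k in d.files if k!='im'}
def KM(ci):
    f=192/np.tan(np.radians(ci['fov_y'])/2); return np.array([[f,0,ci['cx']],[0,f,ci['cy']],[0,0,1.]])
def ray(ci,px,z):
    p=cv2.undistortPoints(np.array(px,float).reshape(-1,1,2),KM(ci),np.array(ci['dist'],float)).reshape(-1,2)
    T=np.array(ci['pose']); d=np.c_[p,np.ones(len(p))]@T[:3,:3].T; o=T[:3,3]
    return o+d*((z-o[2])/d[:,2])[:,None]
def proj(ci,P):
    T=np.linalg.inv(np.array(ci['pose'])); r,_=cv2.Rodrigues(T[:3,:3])
    return cv2.projectPoints(np.array(P,float).reshape(-1,1,3),r,T[:3,3],KM(ci),np.array(ci['dist'],float))[0].reshape(-1,2)
def st():
    s=ctrl.get_state(); print('t',s['time'],'p',np.round(s['position'],4),'F',np.round(s['ft_force'],1),'g',s['grip_width']); print(np.round(R.from_rotvec(s['tool_rot']).as_matrix(),3)); return s
E
python3 - <<'E'
from h import *
print(st()['tool_rot'])
a,ca=snap('scene','s0'); b,cb=snap('side','d0')
for c in(ca,cb): print(np.round(c['pose'],2).tolist(),c['fov_y'])
E
```

```text
t 0.0 p [ 0.1787 -0.6244  0.2215] F [ 0.1 -0.4  0.1] g 1.0003502503953963
[[-0.001  0.961  0.275]
 [ 0.002  0.275 -0.961]
 [-1.    -0.    -0.002]]
[ 1.0025096   1.32988235 -1.00078671]
[[0.72, 0.57, -0.38, 0.99], [0.69, -0.61, 0.39, -0.43], [-0.01, -0.55, -0.84, 0.95], [0.0, 0.0, 0.0, 1.0]] 56.44862023201839
[[-0.86, -0.38, 0.34, 0.15], [-0.51, 0.64, -0.58, 0.67], [0.0, -0.67, -0.74, 0.99], [0.0, 0.0, 0.0, 1.0]] 49.712277303660414
```

View pics/s0.png

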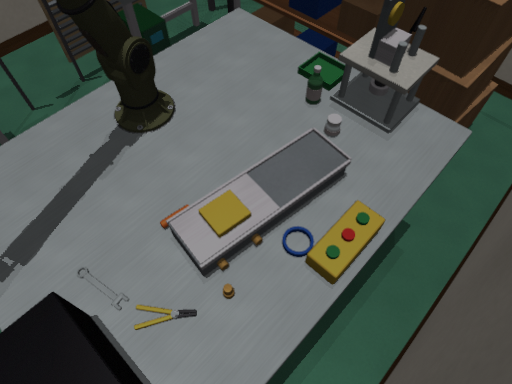

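View pics/d0.png

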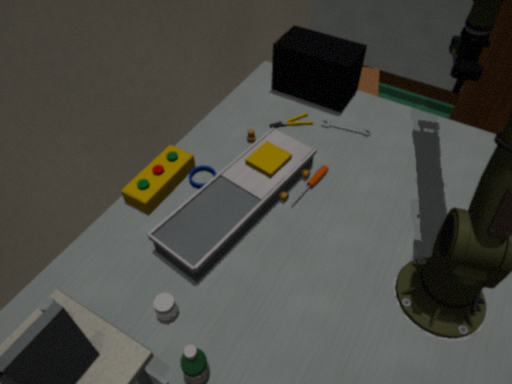

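The scene view shows the box running diagonally, with the yellow block at about (225,212) and the cover closed. In the side view the block is at about (269,157). The screwdriver lies on the robot's side, and the tape and coupling are beyond the box.

Run:
```python
from h import *
for f,roi in(('s0',(190,260,180,245)),('d0',(235,300,130,185))):
    im,ci=load(f); hsv=cv2.cvtColor(im,cv2.COLOR_RGB2HSV)
    m=cv2.inRange(hsv,(20,140,150),(32,255,255)); k=np.zeros_like(m); k[roi[2]:roi[3],roi[0]:roi[1]]=m[roi[2]:roi[3],roi[0]:roi[1]]
    c=max(cv2.findContours(k,0,1)[0],key=cv2.contourArea)
    P=ray(ci,c.reshape(-1,2),0.104)[:,:2]
    r=cv2.minAreaRect((P*1000).astype(np.float32)); print(f,r,np.round(cv2.boxPoints(r)).tolist(), np.median(hsv[k>0],axis=0))
for f,px in(('s0',[[169,227],[204,263],[318,134],[350,170]]),('d0',[[264,133],[317,152],[150,235],[193,270]])):
    im,ci=load(f); print(f,np.round(ray(ci,px,0.083),3).tolist())
im,ci=load('s0');print(np.round(ray(ci,[[229,291],[298,241],[175,216],[334,122],[345,240]],0.02),3).tolist())
```

```text
Traceback (most recent call last):
ValueError: max() iterable argument is empty
```

```bash
cat > m.py <<'E'
from h import *
for f,roi,lo in(('s0',(190,260,180,245),(15,150,110)),('d0',(235,300,130,185),(15,150,110))):
    im,ci=load(f); hsv=cv2.cvtColor(im,cv2.COLOR_RGB2HSV)
    print(hsv[212,225] if f=='s0' else hsv[157,269])
    m=cv2.inRange(hsv,lo,(40,255,255)); k=np.zeros_like(m); k[roi[2]:roi[3],roi[0]:roi[1]]=m[roi[2]:roi[3],roi[0]:roi[1]]
    cs=cv2.findContours(k,0,1)[0]
    if not cs: continue
    c=max(cs,key=cv2.contourArea)
    P=ray(ci,c.reshape(-1,2),0.104)[:,:2]
    r=cv2.minAreaRect((P*1000).astype(np.float32)); print(f,r,np.round(cv2.boxPoints(r)).tolist())
for f,px in(('s0',[[169,227],[204,263],[318,134],[350,170]]),('d0',[[264,133],[317,152],[150,235],[193,270]])):
    im,ci=load(f); print(f,np.round(ray(ci,px,0.083),3).tolist())
im,ci=load('s0');print(np.round(ray(ci,[[229,291],[298,241],[175,216],[334,122],[345,240]],0.02),3).tolist())
E
python3 m.py
```

```text
[ 24 172 148]
s0 ((586.35498046875, -136.24078369140625), (106.71236419677734, 96.80025482177734), 82.36971282958984) [[531.0, -183.0], [627.0, -196.0], [641.0, -90.0], [545.0, -77.0]]
[ 25 255 139]
d0 ((585.9766235351562, -131.63055419921875), (105.79479217529297, 95.72318267822266), 82.06484985351562) [[531.0, -177.0], [626.0, -191.0], [641.0, -86.0], [546.0, -73.0]]
s0 [[0.502, -0.267, 0.083], [0.65, -0.271, 0.083], [0.589, 0.281, 0.083], [0.75, 0.232, 0.083]]
d0 [[0.664, -0.24, 0.083], [0.473, -0.246, 0.083], [0.721, 0.27, 0.083], [0.559, 0.297, 0.083]]
[[0.732, -0.267, 0.02], [0.771, -0.03, 0.02], [0.451, -0.219, 0.02], [0.566, 0.418, 0.02], [0.867, 0.064, 0.02]]
```

Emit:
servo_tool --commands '[[[-7, 0, 0, 0, 49, -28, 0], [-14, 0, 0, 0, 98, -56, 0], [-21, 0, 0, 0, 147, -83, 0], [-28, 0, 0, 0, 196, -110, 0], [-35, 0, 0, 0, 245, -138, 0]]]'

```text
time: 0.72
position: [0.3773, -0.4233, 0.2222]
tool_rot: [0.53, 1.505, -0.53]
ft_force: [0.6, -0.6, -0.0]
grip_width: 0.521
```

```bash
cat >> h.py <<'E'
YD=np.array([0.1345,0.9909,0]); XD=np.array([0.9909,-0.1345,0]); B0=np.array([0.586,-0.134,0])
def box(bx,by,z): return B0+bx/1e3*XD+by/1e3*YD+np.array([0,0,z/1e3])
def go(tgt,yaw=True):
    s=st(); M=R.from_rotvec(s['tool_rot']).as_matrix()
    D=np.c_[[0,0,-1],YD,XD]
    print('box xy',np.round(1e3*np.array([(s['position']-B0)@XD,(s['position']-B0)@YD]),1),'turn deg',np.round(np.degrees(R.from_matrix(M.T@D).as_rotvec()),1),'shift mm',np.round(1e3*M.T@(np.array(tgt)-s['position']),1))
E
python3 - <<'E'
from h import *
go(box(0,-92,160))
E
```

```text
t 0.725 p [ 0.3773 -0.4233  0.2222] F [ 0.6 -0.6 -0. ] g 0.5212081283643395
[[-0.     0.627  0.779]
 [ 0.     0.779 -0.627]
 [-1.    -0.    -0.   ]]
box xy [-167.9 -314.7] turn deg [-31.1  -0.   -0. ] shift mm [ 62.2 277.4  28.9]
```

Emit:
servo_tool --commands '[[[-7, 0, 0, 0, 56, 6, 0], [-14, 0, 0, 10, 112, 12, 0], [-21, 0, 0, 25, 168, 18, 0], [-28, 0, 0, 40, 224, 24, 0], [-31, 0, 0, 60, 277, 29, 0]]]'

```text
time: 1.35
position: [0.5746, -0.2265, 0.1621]
tool_rot: [0.108, 1.568, -0.108]
ft_force: [0.1, 0.3, -0.0]
grip_width: 0.021
```

Emit:
servo_tool --commands '[[[0, 0, 0, 10, 0, 0, 0]]]'

```text
time: 1.48
position: [0.5756, -0.2214, 0.1509]
tool_rot: [0.106, 1.569, -0.099]
ft_force: [-0.5, -0.2, 0.1]
grip_width: 0.007
```

Run:
```python
from h import *
go(box(0,-82,90))
im,ci=snap('wrist','w1'); print(np.round(ci['pose'],3).tolist(),ci['fov_y'])
```

```text
t 1.475 p [ 0.5756 -0.2214  0.1509] F [-0.5 -0.2  0.1] g 0.006545252950582792
[[-0.     0.131  0.991]
 [ 0.004  0.991 -0.131]
 [-1.     0.004 -0.001]]
box xy [  1.5 -88. ] turn deg [ 0.2 -0.1 -0.2] shift mm [60.9  5.8 -1.4]
[[0.991, -0.126, -0.032, 0.585], [-0.13, -0.959, -0.251, -0.153], [0.001, 0.253, -0.968, 0.314], [0.0, 0.0, 0.0, 1.0]] 67.9675941609177
```

View pics/w1.png

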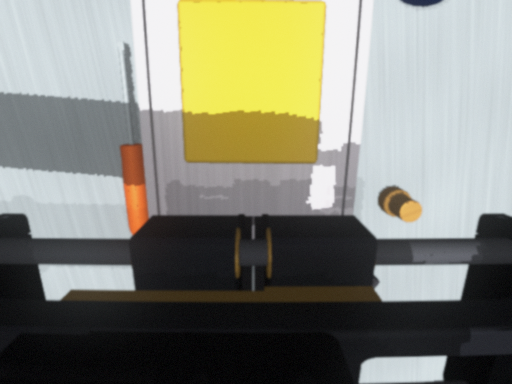

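The wrist view shows the block with its near edge at row 162, columns 183–318. The shut fingers are centred at column 253 just in front of it, and the orange screwdriver is well to the left.

Run:
```python
from h import *
im,ci=load('w1')
P=ray(ci,[[185,162],[317,162],[180,3],[325,3]],0.104)
print(np.round(1e3*np.c_[(P-B0)@XD,(P-B0)@YD],1))
```

```text
[[-48.3 -54. ]
 [ 50.2 -53.6]
 [-46.3  52.3]
 [ 49.6  52.7]]
```

Emit:
servo_tool --commands '[[[0, 0, 0, 30, 0, 0, 0], [0, 0, 0, 55, 0, 0, 0], [0, 0, 0, 60, 3, 0, 0], [0, 0, 0, 61, 12, 0, 0], [0, 0, 0, 61, 22, 0, 0]]]'

```text
time: 2.15
position: [0.5772, -0.2058, 0.0928]
tool_rot: [0.11, 1.566, -0.111]
ft_force: [0.5, 0.4, -0.1]
grip_width: 0.008
```

Run:
```python
from h import *
go(box(0,280-63,90))
```

```text
t 2.15 p [ 0.5772 -0.2058  0.0928] F [ 0.5  0.4 -0.1] g 0.007658170443318597
[[ 0.002  0.14   0.99 ]
 [-0.001  0.99  -0.14 ]
 [-1.    -0.     0.002]]
box xy [  0.9 -72.3] turn deg [-0.3  0.1  0. ] shift mm [  2.7 289.3  -2.5]
```

Emit:
servo_tool --commands '[[[0, 0, 0, 0, 10, 0, 0], [0, 0, 0, 0, 30, 0, 0], [0, 0, 0, 0, 50, 0, 0], [0, 0, 0, 0, 75, -1, 0], [0, 0, 0, 0, 100, -1, 0]]]'

```text
time: 2.78
position: [0.5904, -0.1054, 0.0921]
tool_rot: [0.109, 1.566, -0.11]
ft_force: [1.7, -3.5, -0.1]
grip_width: 0.008
```

Emit:
servo_tool --commands '[[[0, 0, 0, 0, 25, 0, 0], [0, 0, 0, 0, 50, 0, 0], [0, 0, 0, 0, 75, 0, 0], [0, 0, 0, 0, 100, 0, 0], [0, 0, 0, 0, 120, 0, 0]]]'

```text
time: 3.4
position: [0.6065, 0.014, 0.0918]
tool_rot: [0.109, 1.567, -0.109]
ft_force: [2.3, -3.4, 0.9]
grip_width: 0.004
```

Run:
```python
from h import *
go(box(0,280-63,90))
im,ci=snap('scene','s1')
```

```text
t 3.4 p [0.6065 0.014  0.0918] F [ 2.3 -3.4  0.9] g 0.004191760784257271
[[ 0.001  0.138  0.99 ]
 [-0.     0.99  -0.138]
 [-1.     0.     0.001]]
box xy [  0.4 149.4] turn deg [-0.2  0.  -0. ] shift mm [ 1.8 67.6 -0.6]
```

Emit:
servo_tool --commands '[[[0, 0, 0, 0, 15, 0, 0], [0, 0, 0, 0, 25, 0, 0], [0, 0, 0, 0, 32, 0, 0], [0, 0, 0, 0, 38, 0, 0], [0, 0, 0, 0, 44, 0, 0]]]'

```text
time: 4.08
position: [0.6118, 0.0554, 0.0911]
tool_rot: [0.11, 1.569, -0.111]
ft_force: [-1.7, -2.9, 0.2]
grip_width: 0.004
```

Emit:
servo_tool --commands '[[[0, 0, 0, 0, 4, 0, 0], [0, 0, 0, 0, 8, 0, 0], [0, 0, 0, 0, 12, 0, 0], [0, 0, 0, 0, 16, 0, 0]]]'

```text
time: 4.58
position: [0.6145, 0.0714, 0.0914]
tool_rot: [0.11, 1.568, -0.11]
ft_force: [-1.7, -1.8, -2.4]
grip_width: 0.009
```

Emit:
servo_tool --commands '[[[0, 0, 0, 0, 3, 0, 0], [0, 0, 0, 0, 6, 0, 0], [0, 0, 0, 0, 9, 0, 0], [0, 0, 0, 0, 12, 0, 0]]]'

```text
time: 5.08
position: [0.615, 0.0745, 0.0914]
tool_rot: [0.104, 1.572, -0.124]
ft_force: [-8.3, -18.3, 8.3]
grip_width: 0.004
```

Run:
```python
from h import *
go(box(0,280-63,90))
```

```text
t 5.075 p [0.615  0.0745 0.0914] F [ -8.3 -18.3   8.3] g 0.003582944317332367
[[-0.005  0.144  0.99 ]
 [-0.012  0.989 -0.144]
 [-1.    -0.013 -0.003]]
box xy [  0.7 210.5] turn deg [-0.6 -0.2  0.7] shift mm [ 1.4  6.5 -0.8]
```

Emit:
servo_tool --commands '[[[0, 0, 0, 0, -20, 0, 0], [0, 0, 0, 0, -35, 0, 0], [0, 0, 0, -40, -60, 0, 0], [0, 0, 0, -80, -100, 0, 0], [0, 0, 0, -120, -145, 0, 0]]]'

```text
time: 5.7
position: [0.5963, -0.0603, 0.2132]
tool_rot: [0.109, 1.566, -0.107]
ft_force: [0.2, -0.2, -1.0]
grip_width: 0.01
```

Emit:
servo_tool --commands '[[[0, 0, 0, 0, -50, 0, 0], [0, 0, 0, 0, -100, 0, 0], [0, 0, 0, 0, -150, 0, 0], [0, 0, 0, 0, -200, 0, 0], [0, 0, 0, 0, -200, 0, 0]]]'

```text
time: 6.32
position: [0.5665, -0.2647, 0.2112]
tool_rot: [0.115, 1.567, -0.118]
ft_force: [0.9, 0.3, -0.0]
grip_width: 0.002
```

Run:
```python
from h import *
go(box(0,-150,200))
im,ci=snap('wrist','w2'); snap('scene','s2')
```

```text
t 6.325 p [ 0.5665 -0.2647  0.2112] F [ 0.9  0.3 -0. ] g 0.0023958686033779828
[[ 0.     0.148  0.989]
 [-0.002  0.989 -0.148]
 [-1.    -0.002  0.001]]
box xy [  -1.7 -132.1] turn deg [-0.8  0.   0.1] shift mm [ 11.3 -17.8   2. ]
```

View pics/w2.png

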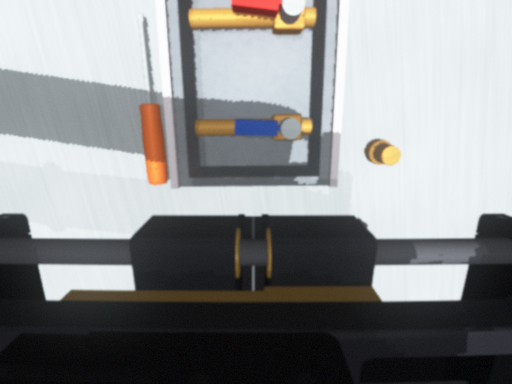

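View pics/s2.png

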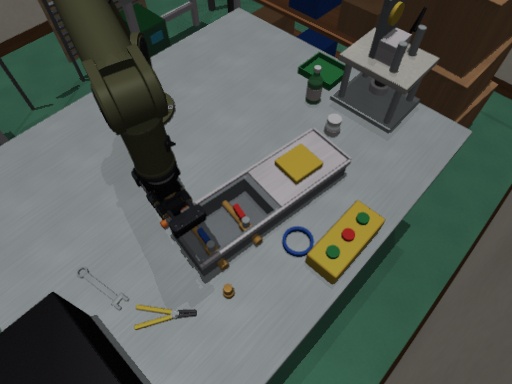

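The wrist view shows the blue valve nearer at hub (290,127) and lying straight. The red one is at the top edge, hub (292,10). The scene view shows the cover parked at its end, so the red valve is the one at box y +45. I'll shift up for a full view of it.

Emit:
servo_tool --commands '[[[-0.5, 0, 0, 0, 40, 0, 0], [-0.5, 0, 0, 0, 70, 0, 0], [-0.5, 0, 0, 0, 70, 0, 0]]]'

```text
time: 6.8
position: [0.5793, -0.1829, 0.2123]
tool_rot: [0.098, 1.567, -0.094]
ft_force: [-0.0, 0.6, 0.3]
grip_width: 0.004
```

Run:
```python
from h import *
go(box(0,-60,200))
im,ci=snap('wrist','w3')
```

```text
t 6.8 p [ 0.5793 -0.1829  0.2123] F [-0.   0.6  0.3] g 0.004460485200909716
[[ 0.002  0.122  0.993]
 [ 0.002  0.993 -0.122]
 [-1.     0.002  0.002]]
box xy [ -0.  -49.3] turn deg [ 0.7  0.1 -0.1] shift mm [ 12.2 -10.7  -0.1]
```

View pics/w3.png

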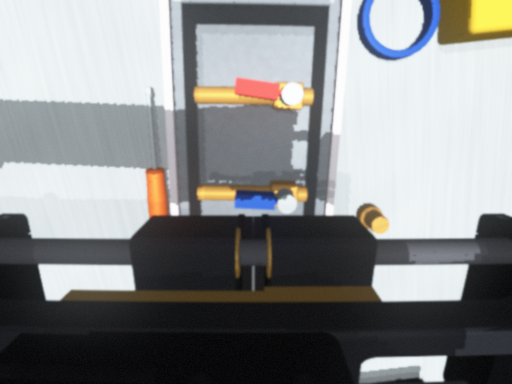

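The red handle runs from its hub at (291,95) to a tip at about (237,88), which is about 0.15 rad. The well edges are clear, and blue is at about (255,200).

Run:
```python
from h import *
im,ci=load('w3'); hsv=cv2.cvtColor(im,cv2.COLOR_RGB2HSV)
f=lambda P:np.round(1e3*np.c_[(P-B0)@XD,(P-B0)@YD],1).tolist()
print('hub red',f(ray(ci,[[291,94]],.065)),'hub blue w2',f(ray(load('w2')[1],[[291,127]],.065)))
m=cv2.inRange(hsv,(0,150,100),(6,255,255))|cv2.inRange(hsv,(174,150,100),(180,255,255)); m[:,:180]=0;m[:,330:]=0;m[150:]=0
c=max(cv2.findContours(m,0,1)[0],key=cv2.contourArea); P=ray(ci,c.reshape(-1,2),.064)
Q=np.array(f(P),np.float32); r=cv2.minAreaRect(Q); print(r,np.round(cv2.boxPoints(r),1).tolist())
print('cover edge/rails', f(ray(ci,[[172,5],[340,5],[165,100],[345,100]],.083)))
```

```text
hub red [[40.0, 40.1]] hub blue w2 [[40.9, -78.1]]
((3.0773696899414062, 37.483219146728516), (1.2244619131088257, 41.169029235839844), 82.27339172363281) [[-17.399999618530273, 39.599998474121094], [23.399999618530273, 34.099998474121094], [23.600000381469727, 35.29999923706055], [-17.200000762939453, 40.900001525878906]]
cover edge/rails [[-75.2, 116.3], [79.5, 118.5], [-86.3, 31.9], [91.4, 34.2]]
```

Emit:
servo_tool --commands '[[[0.5, 0, 0, 20, 35, -3, 0], [0.5, 0, 0, 50, 63, -6, 0], [0.5, 0, 0, 90, 63, -6, 0], [0.5, 0, 0, 125, 63, -6, 0], [0.5, 0, 0, 125, 63, -6, 0]]]'

```text
time: 7.48
position: [0.5778, -0.1261, 0.0838]
tool_rot: [0.111, 1.574, -0.11]
ft_force: [1.2, -0.5, 0.5]
grip_width: 0.001
```

Run:
```python
from h import *
go(box(-6,14,47))
```

```text
t 7.475 p [ 0.5778 -0.1261  0.0838] F [ 1.2 -0.5  0.5] g 0.0011590760639183918
[[-0.006  0.14   0.99 ]
 [ 0.001  0.99  -0.14 ]
 [-1.     0.001 -0.006]]
box xy [-9.2  6.7] turn deg [-0.3 -0.3 -0. ] shift mm [36.8  7.3  3.4]
```

Emit:
servo_tool --commands '[[[0, 0, 0, 20, 3, 3, 0], [0, 0, 0, 37, 3, 3, 0], [0, 0, 0, 37, 3, 3, 0]]]'

```text
time: 7.85
position: [0.5824, -0.1232, 0.0481]
tool_rot: [0.11, 1.571, -0.11]
ft_force: [0.1, -0.4, 0.9]
grip_width: 0.007
```

Run:
```python
from h import *
go(box(-7.5,35,47))
```

```text
t 7.85 p [ 0.5824 -0.1232  0.0481] F [ 0.1 -0.4  0.9] g 0.007467388426506155
[[-0.003  0.139  0.99 ]
 [ 0.001  0.99  -0.139]
 [-1.     0.    -0.003]]
box xy [-5.  10.2] turn deg [-0.3 -0.2 -0. ] shift mm [ 1.1 24.8 -2.6]
```

Emit:
servo_tool --commands '[[[0, 0, 0, 1, 10, 0, 0], [0, 0, 0, 1, 18, -1, 0], [0, 0, 0, 1, 26, -2, 0], [0, 0, 0, 1, 34, -2, 0], [0, 0, 0, 1, 42, -2, 0]]]'

```text
time: 8.48
position: [0.5872, -0.0813, 0.0486]
tool_rot: [0.11, 1.568, -0.111]
ft_force: [-0.6, -2.4, -0.1]
grip_width: 0.01
```

Run:
```python
from h import *
go(box(1.1,69.4,47))
im,ci=snap('scene','s3'); snap('side','d3')
a=cv2.resize(im[170:270,150:280],None,fx=4,fy=4,interpolation=2); b=cv2.resize(load('d3')[0][130:230,200:330],None,fx=4,fy=4,interpolation=2)
cv2.imwrite('pics/c3.png',cv2.hconcat([a,b])[:,:,::-1][:, :, :].copy()) if 0 else cv2.imwrite('pics/c3.png',cv2.resize(cv2.vconcat([a,b]),(520,800))[:,:,::-1][:,:,:]) if 0 else cv2.imwrite('pics/c3.png',cv2.resize(cv2.hconcat([a,b]),(800,308))[:,:,::-1])
```

```text
t 8.475 p [ 0.5872 -0.0813  0.0486] F [-0.6 -2.4 -0.1] g 0.0099730079232987
[[-0.     0.14   0.99 ]
 [-0.001  0.99  -0.14 ]
 [-1.    -0.001 -0.   ]]
box xy [-5.9 52.4] turn deg [-0.3 -0.   0. ] shift mm [ 1.6 17.   6.9]
```

View pics/c3.png

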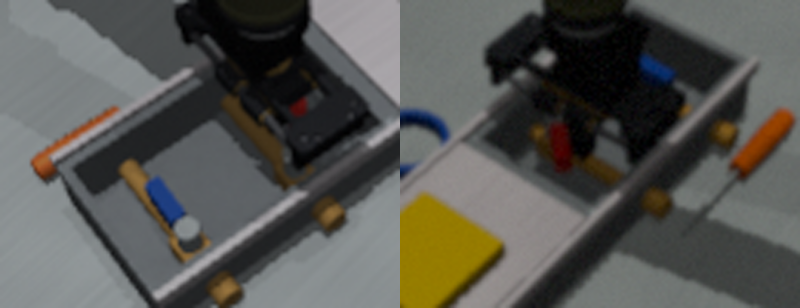

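The crop shows the red handle partly turned and being pushed by the fingers. The blue handle is untouched.

Emit:
servo_tool --commands '[[[0, 0, 0, 1, 7, 1, 0], [0, 0, 0, 1, 13, 4, 0], [0, 0, 0, 1, 19, 8, 0], [0, 0, 0, 1, 24, 13, 0], [0, 0, 0, 1, 27, 17, 0]]]'

```text
time: 9.2
position: [0.6083, -0.0564, 0.0474]
tool_rot: [0.11, 1.568, -0.109]
ft_force: [-1.1, -1.0, -0.3]
grip_width: 0.006
```

Emit:
servo_tool --commands '[[[0, 0, 0, 0, 2, 3, 0], [0, 0, 0, 0, 3, 5, 0], [0, 0, 0, 0, 3, 7, 0]]]'

```text
time: 9.57
position: [0.6153, -0.0545, 0.0475]
tool_rot: [0.11, 1.568, -0.109]
ft_force: [-1.3, 1.5, -0.3]
grip_width: 0.004
```

Run:
```python
from h import *
go(box(17,81.5,47))
```

```text
t 9.575 p [ 0.6153 -0.0545  0.0475] F [-1.3  1.5 -0.3] g 0.0035182032891563067
[[-0.     0.139  0.99 ]
 [ 0.001  0.99  -0.139]
 [-1.     0.001 -0.   ]]
box xy [18.3 82.7] turn deg [-0.3 -0.  -0. ] shift mm [ 0.5 -1.2 -1.3]
```

Emit:
servo_tool --commands '[[[0, 0, 0, 0, 0, 2, 0], [0, 0, 0, 0, 0, 4, 0], [0, 0, 0, 0, 0, 4, 0]]]'

```text
time: 9.95
position: [0.6196, -0.0554, 0.0476]
tool_rot: [0.11, 1.568, -0.11]
ft_force: [0.0, 0.5, 0.0]
grip_width: 0.006
```

Emit:
servo_tool --commands '[[[0, 0, 0, 0, 0, 2, 0], [0, 0, 0, 0, 0, 4, 0], [0, 0, 0, 0, 0, 4, 0]]]'

```text
time: 10.32
position: [0.6199, -0.0555, 0.0475]
tool_rot: [0.11, 1.576, -0.11]
ft_force: [-12.0, 1.9, 8.1]
grip_width: 0.005
```

Emit:
servo_tool --commands '[[[0, 0, 0, 0, 0, -15, 0], [0, 0, 0, 0, 0, -25, 0], [0, 0, 0, -40, 0, -25, 0], [0, 0, 0, -90, 0, -25, 0], [0, 0, 0, -150, -20, -25, 0]]]'

```text
time: 10.95
position: [0.5956, -0.0708, 0.1981]
tool_rot: [0.108, 1.568, -0.107]
ft_force: [0.5, -0.0, 0.6]
grip_width: 0.003
```

Emit:
servo_tool --commands '[[[0, 0, 0, 0, -40, 0, 0], [0, 0, 0, 0, -90, 0, 0], [0, 0, 0, 0, -120, 0, 0], [0, 0, 0, 0, -120, 0, 0]]]'

```text
time: 11.45
position: [0.5782, -0.1955, 0.1968]
tool_rot: [0.113, 1.567, -0.117]
ft_force: [-0.2, -0.2, 0.4]
grip_width: 0.009
```

Run:
```python
from h import *
go(box(0,-60,200))
im,ci=snap('wrist','w4'); snap('scene','s4')
hsv=cv2.cvtColor(im,cv2.COLOR_RGB2HSV)
m=cv2.inRange(hsv,(0,130,80),(8,255,255))|cv2.inRange(hsv,(172,130,80),(180,255,255)); m[:,:180]=0;m[:,330:]=0;m[150:]=0
c=max(cv2.findContours(m,0,1)[0],key=cv2.contourArea); P=ray(ci,c.reshape(-1,2),.064)
Q=np.c_[(P-B0)@XD,(P-B0)@YD].astype(np.float32)*1e3; r=cv2.minAreaRect(Q); print(r,np.round(cv2.boxPoints(r),1).tolist())
```

```text
t 11.45 p [ 0.5782 -0.1955  0.1968] F [-0.2 -0.2  0.4] g 0.008520844440952545
[[ 0.     0.146  0.989]
 [-0.002  0.989 -0.146]
 [-1.    -0.002  0.001]]
box xy [  0.6 -62. ] turn deg [-0.7  0.   0.1] shift mm [-3.2  2.  -0.6]
((40.066688537597656, 76.9041976928711), (16.108999252319336, 46.58639907836914), 0.6955429911613464) [[31.700000762939453, 100.0999984741211], [32.29999923706055, 53.5], [48.400001525878906, 53.70000076293945], [47.79999923706055, 100.30000305175781]]
```

View pics/w4.png

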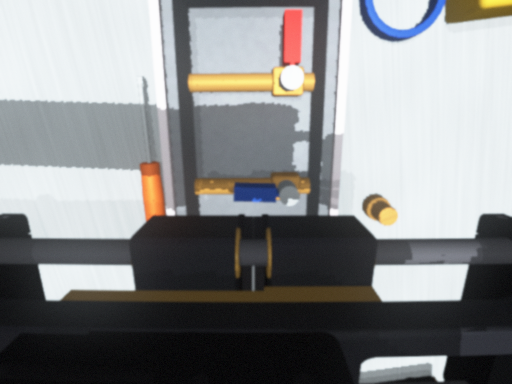

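View pics/s4.png

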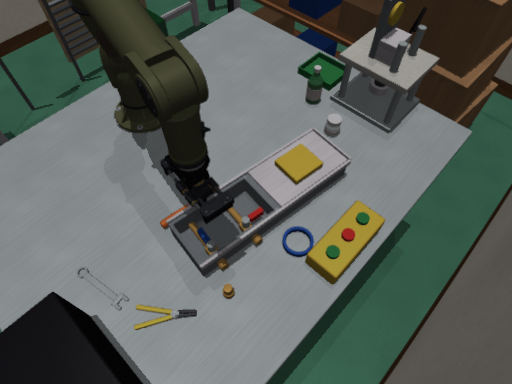

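The wrist view shows the red handle across its pipe, from hub (291,77) to tip (292,10), with blue as it was. The scene view shows the cover parked and the bystanders in place. One numeric check of the cover before handing in.

Run:
```python
from h import *
snap('side','d4')
for f,roi in(('s0',(190,260,180,245)),('s2',(265,330,135,190)),('s4',(265,330,135,190)),('d0',(235,300,130,185)),('d4',(170,250,170,250))):
    im,ci=load(f); hsv=cv2.cvtColor(im,cv2.COLOR_RGB2HSV)
    m=cv2.inRange(hsv,(15,150,110),(40,255,255)); k=np.zeros_like(m); k[roi[2]:roi[3],roi[0]:roi[1]]=m[roi[2]:roi[3],roi[0]:roi[1]]
    c=max(cv2.findContours(k,0,1)[0],key=cv2.contourArea); P=ray(ci,c.reshape(-1,2),.104)
    r=cv2.minAreaRect(np.c_[(P-B0)@XD,(P-B0)@YD].astype(np.float32)*1e3); print(f,r)
```

```text
s0 ((0.6531028747558594, -2.1726226806640625), (96.7989501953125, 106.71094512939453), 0.09953032433986664)
s2 ((1.6052284240722656, 272.6722412109375), (106.88785552978516, 97.33475494384766), 89.83539581298828)
s4 ((2.0636978149414062, 272.61346435546875), (106.98379516601562, 96.8514175415039), 89.80816650390625)
d0 ((-0.3418312072753906, 2.344707489013672), (105.79335021972656, 95.72185516357422), 89.79464721679688)
d4 ((0.5021743774414062, 278.3006896972656), (106.42359924316406, 96.30931854248047), 89.99483489990234)
```

```bash
python3 -c "
from bench import close_job
print(close_job())"
```

```text
the job is handed in; nothing more can be done
None
```

The job is done and handed in at about 11.5 s. I pushed the cover aside by its yellow block to its stop, then pushed the red handle round to its stop with the shut fingers.

- **Cover:** the push force rose to about 20 N at the stop. The cover travelled 275–276 mm in both the scene and side views. It started about 5 mm open, estimated from the hub positions, so it is now at about 280 mm.
- **Red handle:** the push force rose to about 12 N at the stop. The last wrist picture puts the handle within 0.7° of straight across its pipe.
- **Red handle stop position:** the fingertips went about 6 mm further than I had worked out before the stop. They are probably narrower at the tips than I assumed; the picture shows the handle fully shut.
- **Everything else:** in the last pictures the blue handle looked unmoved and the bystanders I could see were in place, judged by eye only. The arm was lifted clear and touching nothing.

No check failed. The two views differ by about 5 mm on the cover's absolute position, but they agree on how far it moved.

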